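Selector to 4, then hold the rover level off its dock

ROBOT

A 7-joint arm with a two-finger parallel gripper is mounted at the origin on the work surface. World frame = base frame: x ahead of the robot, y to its left, z up, the work surface at z = 0. Lengths are in m, angles in rad, forces in N, time in s.
With the tool pointing down it reaches from about 0.4 to 0.85 m from the base axis. Payload 10.4 kg.
Tool frame: the origin (TCP) lies at the very end of the fingers, on their centre line; the grasp point (between the pads) lies 19 mm behind it; z points along the fingers, y is the direction in which the jaws open and shut (so a half turn about z gives the same grasp; the last joint's range is limited). The gripper opens to 87 mm and grips with 3 to 60 N. Pads are 19 mm wide; open, the fingers measure 117 mm over their backs; the gripper's body (75 mm by 190 mm) begins 51 mm behind the grasp point.
Start: joints at [1.147, 0.332, -0.065, 1.46, 0.022, 1.35, -0.088], TCP at [0.244, -0.575, 0.223] pointing down, gripper open.
Joint ranges: [-2.6, 2.6], [-0.5, 2.12], [-1.47, 1.34], [0.16, 2.42], [-1.27, 4.41], [0.06, 2.06], [-2.6, 2.6]. Speed limits (rad/s): [2.22, 2.22, 2.79, 2.79, 3.14, 3.14, 3.14].

INTERFACE

Orientations are given as a unit quaternion [x, y, z, w].
In Python, from bench import read_state, camera, close_job, recognise, masks_of gives the robot as it stands.
- The arm moves only by the tool play_rows, never from a script. Its argument "moves" is a list of rows, each a list of 3 entries, a list of its own where there are three numbers: the shift along the tool's x, y, z in cm, then the turn, a rotation vector about the tool's x, y, z in rad, then the finger opening in cm, from 0 to 8.7. In form: [[[dx, dy, dz], [ax, ay, az], jaw], ...]. A call has 1 to 8 rows; each row is the pose to reach, as a shift and turn from the pose commanded when the call began, along the tool's axes at that moment; what a row does not reach only later rows make up. A row lasts 1/8 s, in which the tool goes at most 62.5 mm and 10.7 degrees, less where a joint would pass 70% of its speed; a pose out of reach is approached as far as the arm can. A call with a gripper value outside its range is refused whole. The fingers move at their own pace and stop on an object; "grip_force" is the grip in N (left out, the last holds). Time passes only in rows, so rows that repeat a pose let the fingers close. It gives the time, the measured TCP pose, the force and the opening at its end, in the units of the state.
- read_state(): the state, without advancing time (a new reading comes with each control period).
- camera(name): name is "side" or "top"; returns a dict with "frame" (480x640x3 uint8, red, green, blue), "intrinsics" (3x3 intrinsics, pixels), "camera_from_world" (4x4, takes a point from world to camera coordinates). Camera axes: x right, y down, z forward; pixel columns grow to the right and rows downward; lengths in m; the calibration is good to about 2 mm. A picture is of the moment at which its call begins. There is no depth.
- close_job(): hands the job in, once; it reports no verdict.
Trained networks look in a picture, given as the dict that the camera call returned (one of the last four; its "shot" number tells which), for a name from the list of things; names that differ only in an ending like _2 or _b are one class to them, and where a whole thing is asked for, a point or a joint stands for the part that bears it (a point fixed in the world has none). Each returns a list of dicts, best first, with "conf" (0 to 1); they miss things now and then, are a little off and sometimes report something else, mostly with a low value. They report only what shows in the picture. A call takes as long as a camera call.
- recognise(picture, query): "at" ([column, row] in pixels, amid what is visible of it).
- masks_of(picture, query): "region" (480x640 bool, what is visible of it) and "at" ([column, row] in pixels, amid what is visible of it).
The state is a dict: "time": time; "joint_positions": joint angles; "joint_vel": joint speeds; "joint_torque": joint torques, N m; "ee_pos": TCP position; "eef_rot": TCP orientation; "ft_force": force on the tool from outside, world axes, zero at the start; "torque": the same for the moment, N m; "width": finger opening in m.
Only numpy, scipy, OpenCV 4.12 (cv2) and the standard library are available. Lean on these libraries where they do the work, as an engineer would, in place of code of your own. Each camera call takes 0.05 s, during which the arm holds its last target.

TASK

The small four-wheeled classroom rover stands in its charging dock and is due for its wheel test and gyro check. With the rover still standing in the dock, turn the selector dial on its rear deck to 4; then take the rover by its carry handle, lift it straight up about ten centimetres clear of the dock, and hold it there, over the dock, level and still for three seconds, and finish while still holding it up. Leave the other things on the table where they are.

Things in the scene. Friction and masses are not known exactly. Their poses are not given: they have to be found in the camera images.
- rover: Loose four-wheeled rover, 236 x 185 mm, 166 mm high, 0.5 to 0.95 kg: white deck, twin sensor eyes in front, grey controller brick (92 x 96 mm, top at z = 104 mm) on the rear deck, carrying the selector dial. Origin at tyre level midway between the wheels; x to the rear (eyes to dial), y across, z up. It balances below the middle of its handle, within 5 mm. The wheels do not roll.
- carry_handle: The rover's handle: a straight black bar across it (along y) on two posts. Origin at the bar's centre, 24 mm forward (-x) of the rover's origin and 157 mm above it; axes as the rover's. Bar 14 mm thick (x), 18 mm high (z), 86 mm free between the posts; 74 mm of air below it to the deck. Best taken from above at its middle, fingers closing along x.
- selector (a joint): Selector dial, rad, growing clockwise from above. Six clicks 0 to 5, 0.42 rad apart (0 at 0.00, 4 at 1.68, 5 at 2.10), stops at both ends; starts at 1 or 2. A detent (0.07 N m) pulls the released dial to the nearest click. The black line on its top points at one of six white marks around it, from the shortest (0) clockwise to the longest (5); midway between 2 and 3 is the rover's rear (+x).
- selector_grip (a point): Point on the dial's upright axis where to grip, 60 mm behind (+x) the rover's origin and 130 mm above it. The dial is a round knurled aluminium sleeve, 38 mm in diameter and 38 mm high; its top is 14 mm above this point, the 74 mm black scale plate 24 mm below. Grip it across any diameter, from above. The handle is 84 mm from its axis. x and y turn with the dial.
- dock: Charging dock, fixed: black base plate 260 x 214 mm, 12 mm high, on which the tyres stand; guide rails beside the wheels, 34 mm high above the table, about 7 mm from the tyres; grey charger housing 72 mm high at its rear (+x), about 12 mm from the rover. Origin on the table below the middle of the docked rover; axes as the rover's. The rover lifts out freely straight up.
- spare_wheel: Bystander, loose: spare black wheel lying flat, 66 mm across, 28 mm high, in front of the dock. Origin at the centre of its underside.
- screwdriver: Bystander, loose: screwdriver with a black handle, 180 mm long, lying behind the dock. Origin below its middle, x along it.
- gamepad: Bystander, loose: black two-stick gamepad, about 110 x 150 x 32 mm. Origin at the centre of its underside.
- bug_robot: Bystander, loose: yellow and black dome robot, 110 mm across, 60 mm high. Origin at the centre of its underside.
- ball_robot: Bystander, loose: blue robot of three balls with a fourth as its head, about 140 mm across and 126 mm high. Origin at the centre of its underside.
- mini_robot: Bystander, loose: small white robot on two wheels, 78 mm across, 66 mm high, in front of a green sorting box. Origin at the centre of its underside.

How it is judged:
On the way, in this order (a step that is already met when the one before it is completed fails the run):
1. the selector stands at 4 while the rover still stands in its dock (value of joint selector between 1.56 and 1.8 rad and height (world z) of rover below 0.022 m and angle between rover's own z axis and vertical below 0.06 rad), for 0.4 s.
2. the rover is held by its handle, clear of the dock, level and still, for a good two and a half seconds (value of joint selector between 1.56 and 1.8 rad and height (world z) of rover between 0.072 and 0.172 m and horizontal distance between rover and dock below 0.06 m and angle between rover's own z axis and vertical below 0.1 rad and linear speed of rover below 0.03 m/s and angular speed of rover below 0.15 rad/s and contact force between the fingers and carry_handle above 3 N and contact force between rover and dock below 0.2 N), for 2.5 s.
At the end, for the whole second after the job is handed in: The fingers hold the rover by its carry handle (more than 3 N), its tyres 60 to 160 mm above the dock's plate, its centre within 60 mm sideways of the dock's, tilted less than 0.10 rad, moving slower than 30 mm/s and 0.15 rad/s, not touching the dock; the selector stands at 4 (within 0.12 rad) (all of step 2); the arm keeps its last pose, push and grip.
It fails at once if the rover is tipped by more than 0.35 rad (angle between rover's own z axis and vertical above 0.35 rad).
It fails at once if another thing on the table is shifted by more than 25 mm (distance of any of spare_wheel, screwdriver, gamepad, bug_robot, ball_robot, mini_robot from where it was at the start of the episode above 0.025 m).
It also fails if it takes over 45 s, if anything falls off the work surface, if the arm or the gripper's body presses on something with over 40 N, if the wrist force passes 120 N, or if a joint passes its speed limit or range.

## Working session

There is one attempt and no reset: what is moved stays moved. The work goes in short steps, Python scripts to look and compute and a tool call to move; the robot and the scene stay as the last step left them, time stands still between calls to the robot, and variables do not carry over. Pictures are saved under pics/ and viewed, and the job is handed in when it is done.

Besides the shell and the picture viewer there is one more tool, called as name(argument=value, ...), one argument or row to a line, values as JSON. play_rows: Moves the arm, as the interface text tells. Its arguments: {"type":"object","properties":{"moves":{"type":"array","items":{"type":"array"}},"grip_force":{"type":"number"}},"required":["moves"]}

```bash
mkdir -p pics; ls; cat > h.py <<'E'
import numpy as np,cv2
from bench import read_state,camera,recognise,masks_of
def save(p,n): cv2.imwrite('pics/'+n+'.png',p["frame"][:,:,::-1])
def ray(p,uv):
    K=np.array(p["intrinsics"]);T=np.array(p["camera_from_world"])
    R=T[:3,:3];c=-R.T@T[:3,3]
    d=R.T@np.linalg.solve(K,[uv[0],uv[1],1.]);return c,d
def atz(p,uv,z):
    c,d=ray(p,uv);return c+d*(z-c[2])/d[2]
def proj(p,X):
    K=np.array(p["intrinsics"]);T=np.array(p["camera_from_world"])
    q=K@(T[:3,:3]@np.array(X)+T[:3,3]);return q[:2]/q[2]
def tri(ps,uvs):
    A=np.zeros((3,3));b=np.zeros(3)
    for p,u in zip(ps,uvs):
        c,d=ray(p,u);d/=np.linalg.norm(d);M=np.eye(3)-np.outer(d,d);A+=M;b+=M@c
    return np.linalg.solve(A,b)
E
python3 - <<'E'
from h import *
t=camera("top");s=camera("side");save(t,'t0');save(s,'s0')
for q in ["rover","carry_handle","selector","selector_grip","dock"]:
    for n,p in(("top",t),("side",s)):
        print(q,n,[(np.round(r["at"],1),round(r["conf"],2)) for r in recognise(p,q)[:2]])
print(read_state())
for p in (t,s):
    T=np.array(p["camera_from_world"]);print(-T[:3,:3].T@T[:3,3],T[:3,:3],p["intrinsics"])
E
```

```text
pics
rover top [(array([210.7, 236.9]), 0.98)]
rover side [(array([276.8, 218.1]), 0.64)]
carry_handle top [(array([204.5, 242.8]), 0.71), (array([390.4, 282.9]), 0.68)]
carry_handle side [(array([273.4, 197.5]), 0.95)]
selector top [(array([209.9, 210.9]), 0.76)]
selector side [(array([289.5, 192.7]), 0.58)]
selector_grip top [(array([208.6, 210. ]), 0.79)]
selector_grip side [(array([294.1, 190.6]), 0.44)]
dock top [(array([234.6, 240.1]), 0.8)]
dock side [(array([281.1, 247.2]), 0.72)]
{'time': 0.6, 'joint_positions': array([ 1.14738523,  0.3322069 , -0.06471998,  1.46003185,  0.02159173,
        1.34989548, -0.08849846]), 'joint_vel': array([ 0.00042825, -0.00147966,  0.00100735, -0.00155501,  0.00155971,
        0.00014447, -0.00135687]), 'joint_torque': array([ 9.09756818e-05, -6.22756720e+01,  2.49186595e-02, -3.89984357e+01,
       -6.10348326e-02,  3.16741189e-02,  5.03853062e-05]), 'ee_pos': array([ 0.24390669, -0.57550108,  0.22260384]), 'eef_rot': array([9.79983892e-01, 1.99076782e-01, 3.45146978e-05, 7.00477172e-05]), 'ft_force': array([ 0.21832158, -1.26728593, -0.4209414 ]), 'torque': array([-0.01245425, -0.02080452, -0.03388691]), 'width': 0.08676765653616077}
[0.45084425 0.00130975 1.26596468] [[-0.02908813 -0.99924202  0.02587013]
 [-0.99752564  0.02736152 -0.06476071]
 [ 0.06400377 -0.02768989 -0.99756543]] [[443.55556283   0.         320.34293143]
 [  0.         443.55556283 243.76019731]
 [  0.           0.           1.        ]]
[-0.46443018 -1.07804727  1.00806584] [[ 0.73097221 -0.68233717 -0.0097789 ]
 [-0.36054542 -0.37399813 -0.85447785]
 [ 0.5793847   0.6281253  -0.51939578]] [[623.84851899   0.         328.12595989]
 [  0.         623.84851899 238.86812261]
 [  0.           0.           1.        ]]
```

```bash
python3 - <<'E'
import cv2
a=cv2.imread('pics/t0.png')[140:320,110:310];cv2.imwrite('pics/t0c.png',cv2.resize(a,None,fx=3.3,fy=3.3,interpolation=3))
a=cv2.imread('pics/s0.png')[120:300,180:380];cv2.imwrite('pics/s0c.png',cv2.resize(a,None,fx=3.3,fy=3.3,interpolation=3))
E
```

```text
(no output)
```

View pics/t0.png

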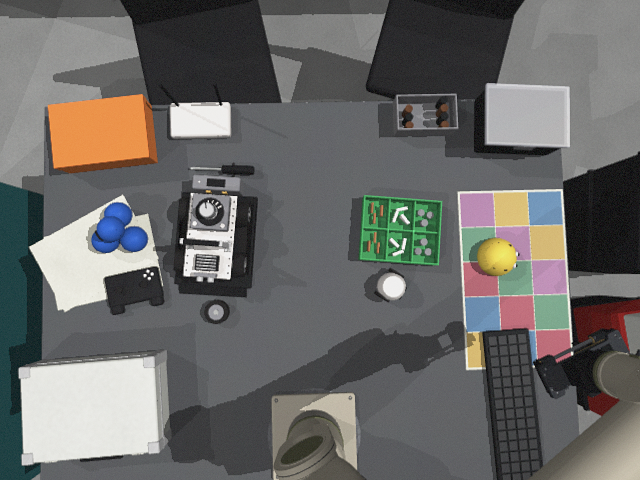

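View pics/s0.png

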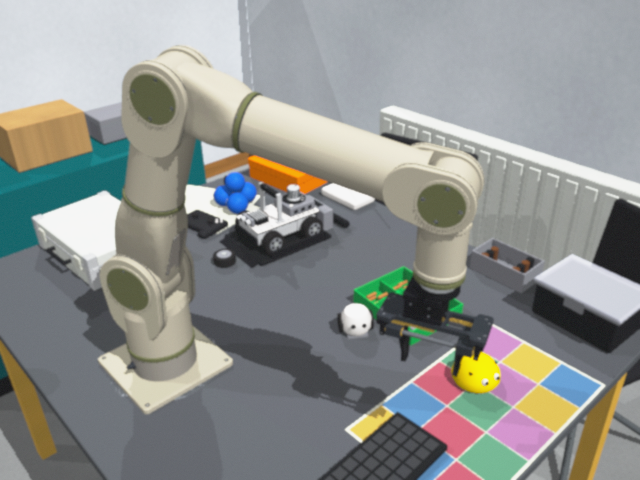

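```bash
sleep 1
```

```text
(no output)
```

View pics/t0c.png

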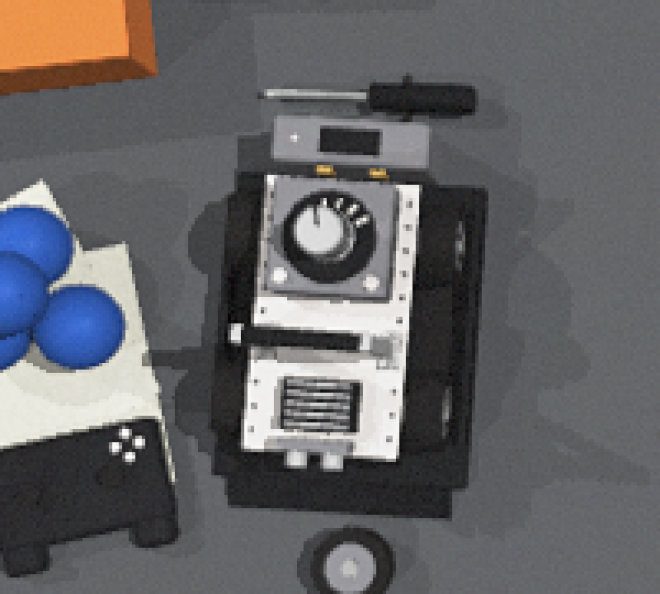

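View pics/s0c.png

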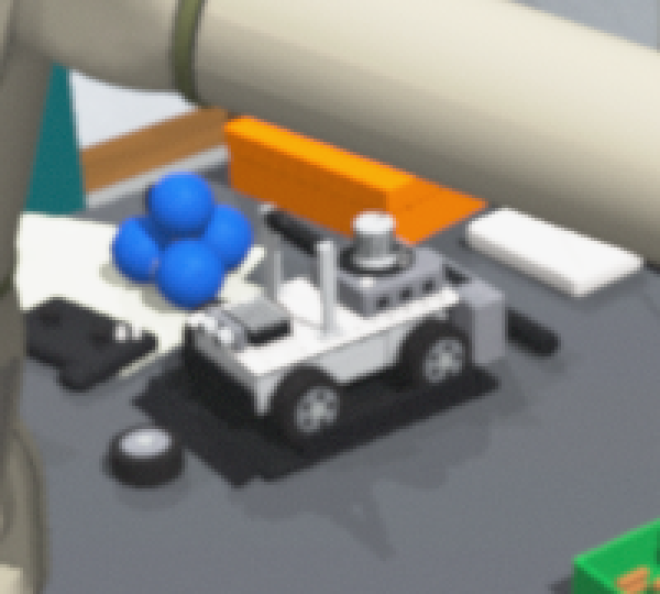

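The top view shows the dial top near pixel (207,210), the handle bar centre near (201,243) and the rover's rear pointing up in the image, turned slightly to the right. The screwdriver lies just behind the charger, and the blue ball robot is to the left. Next I'll fit the pose and read the dial.

```bash
python3 - <<'E'
from h import *
t=camera("top");s=camera("side")
print("dial",atz(t,(206.7,209.7),.156),"handle",atz(t,(201.4,242.7),.178))
sd=np.array([378/3.3*0+375,218])/3.3+[180,120]
print("side dial top guess",sd, "tri",tri([t,s],[(206.7,209.7),sd]))
for q in ["selector","carry_handle","rover"]:
    r=masks_of(t,q)
    if r:
        m=r[0]["region"].astype(np.uint8);ys,xs=np.nonzero(m);print(q,r[0]["conf"],xs.min(),xs.max(),ys.min(),ys.max(),cv2.minAreaRect(np.c_[xs,ys].astype(np.float32)))
a=t["frame"][180:280,160:260,::-1];cv2.imwrite('pics/t1.png',cv2.resize(a,None,fx=6,fy=6,interpolation=cv2.INTER_CUBIC))
a=t["frame"][190:235,185:235,::-1];cv2.imwrite('pics/t1d.png',cv2.resize(a,None,fx=12,fy=12,interpolation=cv2.INTER_CUBIC))
E
```

```text
dial [0.61530872 0.25260608 0.156     ] handle [0.53120907 0.26150685 0.178     ]
side dial top guess [293.63636364 186.06060606] tri [0.61682788 0.25029967 0.15883097]
selector 0.6 199 217 202 218 ((208.25003051757812, 210.25003051757812), (17.677669525146484, 15.55634880065918), 45.0)
carry_handle 0.73 180 230 238 250 ((205.0399932861328, 243.7799835205078), (50.42224884033203, 10.09554386138916), 3.1798300743103027)
rover 0.71 174 251 194 282 ((212.0532684326172, 237.9139404296875), (72.70021057128906, 88.5439682006836), 5.19442892074585)
```

View pics/t1d.png

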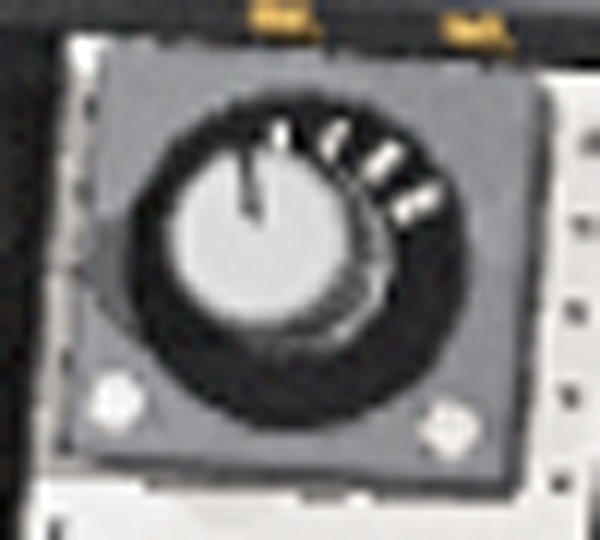

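View pics/t1.png

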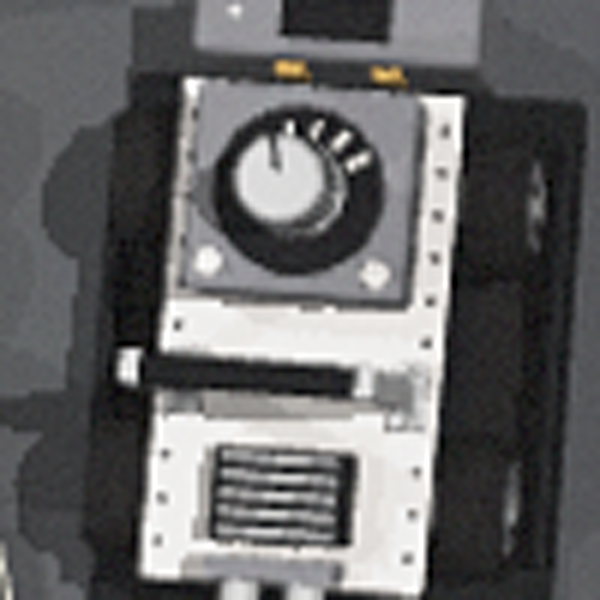

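The line sits nearest mark 2: about -12° in the image, against roughly -6° for mark 2 and -30° for mark 1. The dial therefore needs about +0.84 rad clockwise. Rover yaw is about -0.11. Now to work out the approach.

```bash
cat >> h.py <<'E'
from scipy.spatial.transform import Rotation as Ro
def target(phi):
    return Ro.from_matrix(np.array([[np.cos(phi),np.sin(phi),0],[np.sin(phi),-np.cos(phi),0],[0,0,-1.]]))
def go(pos,phi,p0=None,q0=None):
    st=read_state();p0=st['ee_pos'] if p0 is None else p0
    R0=Ro.from_quat(st['eef_rot'] if q0 is None else q0)
    print("t",round(st['time'],2),"shift cm",np.round(R0.inv().apply(np.array(pos)-p0)*100,2),"turn",np.round((R0.inv()*target(phi)).as_rotvec(),3),"F",np.round(st['ft_force'],1),'J',np.round(st['joint_positions'],2),'w',st['width'])
def where():
    st=read_state();R=Ro.from_quat(st['eef_rot']).as_matrix()
    print('pos',np.round(st['ee_pos'],4),'phi',np.arctan2(R[1,0],R[0,0]),'z',np.round(R[:,2],3))
E
python3 - <<'E'
from h import *
where();go((.616,.2518,.26),2.30)
E
```

```text
pos [ 0.2439 -0.5755  0.2226] phi 0.4008041767306276 z [ 0. -0. -1.]
t 0.85 shift cm [ 66.54 -61.65  -3.75] turn [ 0.     0.    -1.899] F [-0.5  0.9 -0.3] J [ 1.15  0.33 -0.06  1.46  0.02  1.35 -0.09] w 0.08707809098046432
```

play_rows(
  moves=[
    [[0, 0, -3.75], [0, 0, 0], 8.7],
    [[66.5, -61.6, -3.75], [0, 0, -1.9], 8.7],
    [[66.5, -61.6, -3.75], [0, 0, -1.9], 8.7],
    [[66.5, -61.6, -3.75], [0, 0, -1.9], 8.7],
    [[66.5, -61.6, -3.75], [0, 0, -1.9], 8.7],
    [[66.5, -61.6, -3.75], [0, 0, -1.9], 8.7],
    [[66.5, -61.6, -3.75], [0, 0, -1.9], 8.7],
    [[66.5, -61.6, -3.75], [0, 0, -1.9], 8.7],
  ],
  grip_force=20,
)

```text
time: 1.85
ee_pos: [0.4239, -0.1746, 0.2604]
eef_rot: [0.653, 0.758, -0.0, 0.001]
ft_force: [1.4, 0.0, 0.0]
width: 0.0871
```

```bash
python3 - <<'E'
from h import *
where();go((.616,.2518,.26),2.30)
E
```

```text
pos [ 0.4239 -0.1746  0.2604] phi 1.7192404093400526 z [ 0.001 -0.001 -1.   ]
t 1.85 shift cm [3.933e+01 2.531e+01 2.000e-02] turn [ 0.     0.001 -0.581] F [1.4 0.  0. ] J [ 0.8  -0.04 -0.49  1.8  -0.02  1.38  0.46] w 0.08706957318334632
```

play_rows(
  moves=[
    [[39.3, 25.3, 0], [0, 0, -0.58], 8.7],
    [[39.3, 25.3, 0], [0, 0, -0.58], 8.7],
    [[39.3, 25.3, 0], [0, 0, -0.58], 8.7],
    [[39.3, 25.3, 0], [0, 0, -0.58], 8.7],
    [[39.3, 25.3, 0], [0, 0, -0.58], 8.7],
    [[39.3, 25.3, 0], [0, 0, -0.58], 8.7],
    [[39.3, 25.3, 0], [0, 0, -0.58], 8.7],
    [[39.3, 25.3, 0], [0, 0, -0.58], 8.7],
  ],
)

```text
time: 2.85
ee_pos: [0.6179, 0.2521, 0.2592]
eef_rot: [0.41, 0.912, 0.0, -0.001]
ft_force: [-0.2, -0.1, -0.3]
width: 0.0866
```

```bash
python3 - <<'E'
from h import *
where();go((.616,.2518,.126),2.30)
s=camera('side');save(s,'s2')
a=s["frame"][90:270,190:390,::-1];cv2.imwrite('pics/s2c.png',cv2.resize(a,None,fx=3.3,fy=3.3,interpolation=3))
t=camera('top');a=t["frame"][150:300,120:300,::-1];cv2.imwrite('pics/t2c.png',cv2.resize(a,None,fx=3.3,fy=3.3,interpolation=3))
E
```

```text
pos [0.6179 0.2521 0.2592] phi 2.296216314537933 z [-0.001  0.001 -1.   ]
t 2.85 shift cm [ 0.08 -0.16 13.32] turn [-0.    -0.002 -0.004] F [-0.2 -0.1 -0.3] J [ 0.06  0.52 -0.78  1.24  0.36  1.51  0.05] w 0.08661305651909468
```

View pics/s2c.png

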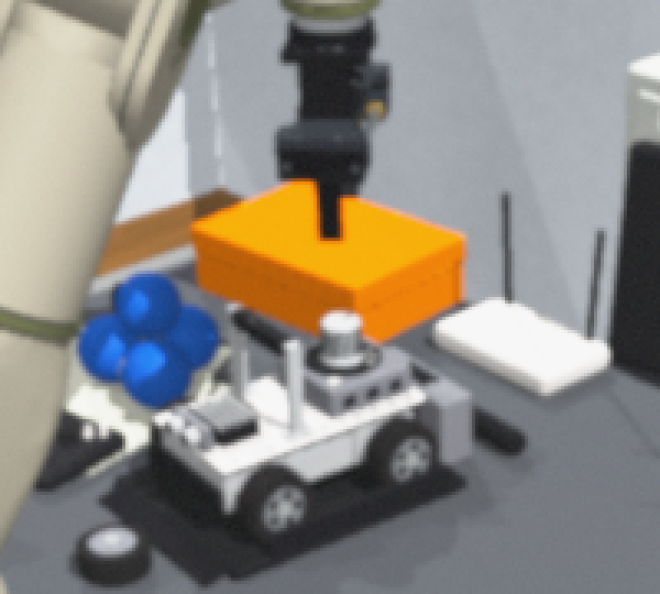

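View pics/t2c.png

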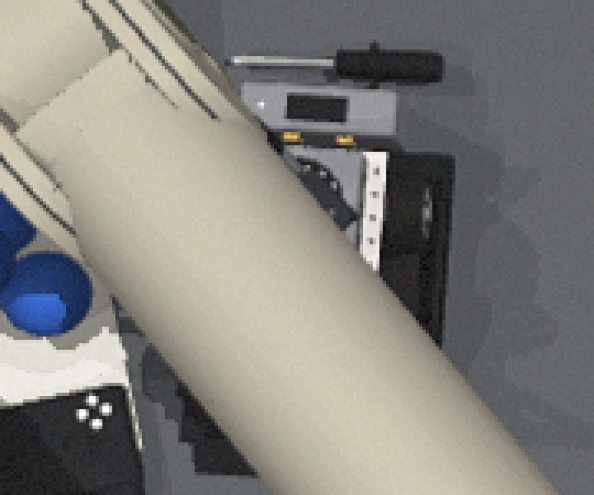

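```bash
python3 - <<'E'
from h import *
s=camera('side');t=camera('top')
im=s["frame"][:,:,::-1].copy()
big=cv2.resize(im[90:270,190:390],None,fx=3.3,fy=3.3,interpolation=3)
yaw=-.11
dial=np.array([.616,.2518]);c,si=np.cos(yaw),np.sin(yaw)
R=np.array([[c,-si],[si,c]])
o=dial-R@[.06,0];print('rover origin',o,'handle',o+R@[-.024,0])
def P(x,y,z):
    w=o+R@[x,y];u=proj(s,[w[0],w[1],z+.012]);return tuple(int(v) for v in (u-[190,90])*3.3)
for a in np.linspace(0,6.28,24): cv2.circle(big,P(.06+.019*np.cos(a),.019*np.sin(a),.144),2,(0,0,255),-1)
for y in(-.043,.043):
  for x in(-.031,-.017): cv2.circle(big,P(x,y,.166),3,(0,255,0),-1)
cv2.imwrite('pics/s3c.png',big)
u=(proj(s,read_state()['ee_pos'])-[190,90])*3.3;print('tcp',u)
E
```

```text
rover origin [0.55636263 0.2583867 ] handle [0.53250769 0.26102138]
tcp [336.98508102 216.37853524]
```

View pics/s3c.png

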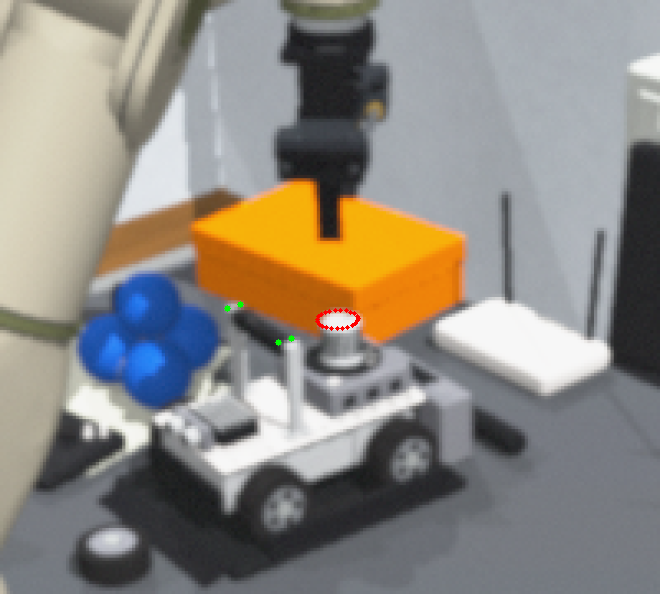

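The projected model lands on the dial top and the handle in the side view, within 1–2 mm. I'll descend.

```bash
python3 - <<'E'
from h import *
go((.617,.2508,.126),2.30)
E
```

```text
t 3.05 shift cm [ 0.22  0.09 13.37] turn [-0.001 -0.    -0.006] F [ 0.7 -0.4  0.1] J [ 0.06  0.52 -0.78  1.25  0.35  1.51  0.06] w 0.08702303961785489
```

play_rows(
  moves=[
    [[0.1, 0.1, 3], [0, 0, 0], 8.7],
    [[0.1, 0.1, 6], [0, 0, 0], 8.7],
    [[0.1, 0.1, 8], [0, 0, 0], 8.7],
    [[0.1, 0.1, 10], [0, 0, 0], 8.7],
    [[0.1, 0.1, 12], [0, 0, 0], 8.7],
    [[0.1, 0.1, 13.2], [0, 0, 0], 8.7],
    [[0.1, 0.1, 13.2], [0, 0, 0], 8.7],
    [[0.1, 0.1, 13.2], [0, 0, 0], 8.7],
  ],
)

```text
time: 4.05
ee_pos: [0.6184, 0.2502, 0.1288]
eef_rot: [0.412, 0.911, 0.0, 0.0]
ft_force: [-1.0, 0.6, 0.1]
width: 0.0871
```

```bash
python3 - <<'E'
from h import *
where();go((.617,.2508,.126),2.30)
s=camera('side')
a=s["frame"][90:270,190:390,::-1];cv2.imwrite('pics/s4c.png',cv2.resize(a,None,fx=3.3,fy=3.3,interpolation=3))
E
```

```text
pos [0.6184 0.2502 0.1288] phi 2.2933613816927796 z [ 0.001  0.    -1.   ]
t 4.05 shift cm [ 0.14 -0.07  0.28] turn [ 0.001  0.    -0.007] F [-1.   0.6  0.1] J [ 0.07  0.6  -0.75  1.42  0.41  1.28  0.01] w 0.0870518862073564
```

View pics/s4c.png

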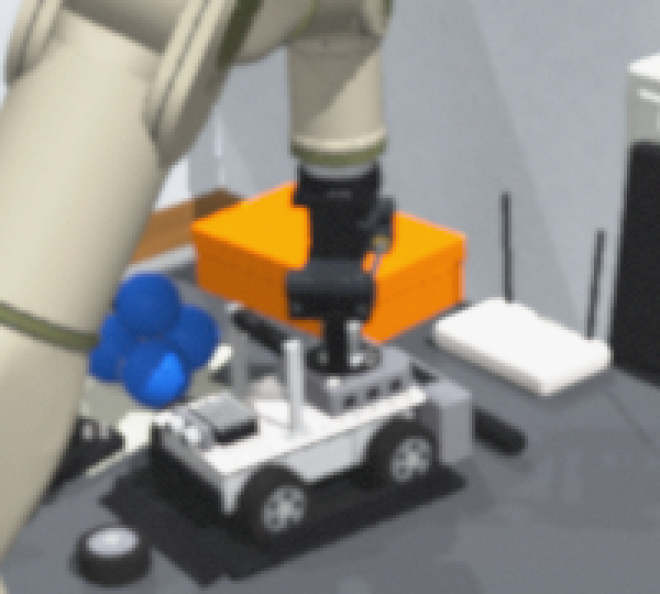

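play_rows(
  moves=[
    [[0, -0.1, 0.2], [0, 0, 0], 6],
    [[0, -0.1, 0.2], [0, 0, 0], 4.5],
    [[0, -0.1, 0.2], [0, 0, 0], 3.4],
    [[0, -0.1, 0.2], [0, 0, 0], 3.4],
    [[0, -0.1, 0.2], [0, 0, 0], 3.0],
    [[0, -0.1, 0.2], [0, 0, 0], 3.0],
  ],
  grip_force=15,
)

```text
time: 4.85
ee_pos: [0.6183, 0.2495, 0.1267]
eef_rot: [0.412, 0.911, 0.001, 0.001]
ft_force: [3.9, 1.2, 0.0]
width: 0.0373
```

```bash
python3 - <<'E'
from h import *
where();go((.617,.2508,.126),2.30)
print(read_state()['torque'])
E
```

```text
pos [0.6183 0.2495 0.1267] phi 2.293021023047955 z [ 0.002  0.001 -1.   ]
t 4.85 shift cm [ 0.18 -0.02  0.07] turn [ 0.002  0.001 -0.007] F [3.9 1.2 0. ] J [ 0.07  0.6  -0.75  1.43  0.41  1.27  0.01] w 0.03730932280862102
[ 0.46251518 -1.15475746 -0.09202339]
```

The dial is gripped at a width of 37 mm. Turning it 0.84 rad clockwise.

play_rows(
  moves=[
    [[0, -0.1, 0], [0, 0, 0.12], 3.0],
    [[0, -0.1, 0], [0, 0, 0.24], 3.0],
    [[0, -0.1, 0], [0, 0, 0.36], 3.0],
    [[0, -0.1, 0], [0, 0, 0.48], 3.0],
    [[0, -0.1, 0], [0, 0, 0.6], 3.0],
    [[0, -0.1, 0], [0, 0, 0.72], 3.0],
    [[0, -0.1, 0], [0, 0, 0.85], 3.0],
    [[0, -0.1, 0], [0, 0, 0.85], 3.0],
  ],
)

```text
time: 5.85
ee_pos: [0.6156, 0.2478, 0.126]
eef_rot: [0.751, 0.66, -0.001, 0.0]
ft_force: [-4.3, -2.9, 4.6]
width: 0.0378
```

```bash
python3 - <<'E'
from h import *
where();go((.617,.2508,.126),1.44)
print(read_state()['torque'])
E
```

```text
pos [0.6156 0.2478 0.126 ] phi 1.4413510429893552 z [-0.002 -0.002 -1.   ]
t 5.85 shift cm [0.32 0.1  0.  ] turn [-0.002  0.002  0.001] F [-4.3 -2.9  4.6] J [-0.03  0.55 -0.59  1.44  0.31  1.25 -0.78] w 0.03779463590248012
[-0.75998148  1.03049682  0.07396474]
```

play_rows(
  moves=[
    [[0, 0, 0], [0, 0, 0], 6],
    [[0, 0, 0], [0, 0, 0], 6],
    [[0, 0, 0], [0, 0, 0], 6],
    [[0, 0, -3], [0, 0, 0], 6],
    [[0, 0, -6], [0, 0, 0], 6],
    [[0, 0, -10], [0, 0, 0], 6],
    [[0, 0, -12], [0, 0, 0], 6],
    [[0, 0, -12], [0, 0, 0], 6],
  ],
)

```text
time: 6.85
ee_pos: [0.6171, 0.2489, 0.247]
eef_rot: [0.751, 0.661, 0.001, 0.0]
ft_force: [-0.2, -0.0, -0.1]
width: 0.0594
```

play_rows(
  moves=[
    [[0, -6, 0], [0, 0, 0], 4],
    [[0, -12, 0], [0, 0, 0], 4],
    [[0, -16, 0], [0, 0, 0], 4],
    [[-6, -18, 0], [0, 0, 0], 4],
    [[-12, -18, 0], [0, 0, 0], 4],
    [[-18, -18, 0], [0, 0, 0], 4],
    [[-24, -18, 0], [0, 0, 0], 4],
    [[-24, -18, 0], [0, 0, 0], 4],
  ],
)

```text
time: 7.85
ee_pos: [0.4063, 0.0287, 0.2443]
eef_rot: [0.753, 0.658, -0.001, -0.0]
ft_force: [0.7, 0.7, -0.4]
width: 0.0396
```

```bash
python3 - <<'E'
from h import *
where();go((.532,.261,.26),1.46)
s=camera('side');t=camera('top')
a=s["frame"][90:270,190:390,::-1];cv2.imwrite('pics/s5c.png',cv2.resize(a,None,fx=3.3,fy=3.3,interpolation=3))
save(t,'t5')
a=t["frame"][180:280,160:260,::-1];cv2.imwrite('pics/t5c.png',cv2.resize(a,None,fx=6,fy=6,interpolation=cv2.INTER_CUBIC))
E
```

```text
pos [0.4063 0.0287 0.2443] phi 1.4354362235416722 z [-0.002 -0.001 -1.   ]
t 7.85 shift cm [24.71  9.31 -1.62] turn [-0.002  0.001 -0.025] F [ 0.7  0.7 -0.4] J [ 0.33 -0.15 -0.46  1.93 -0.07  1.35 -0.24] w 0.03961341264436798
```

View pics/s5c.png

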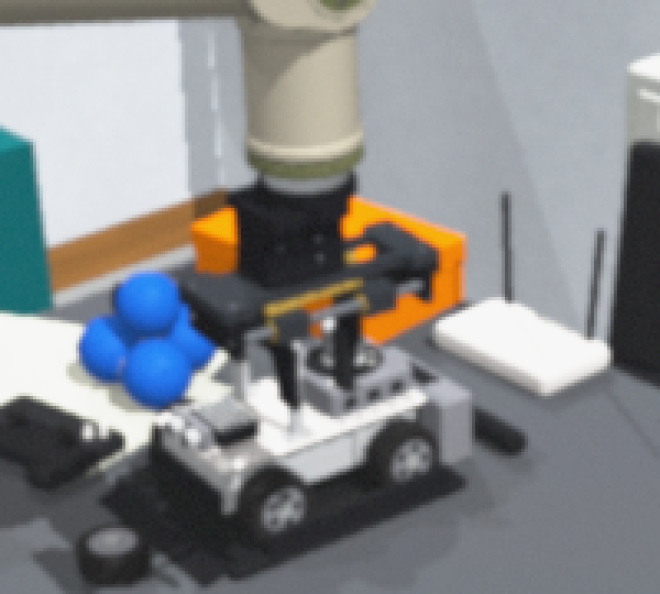

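View pics/t5c.png

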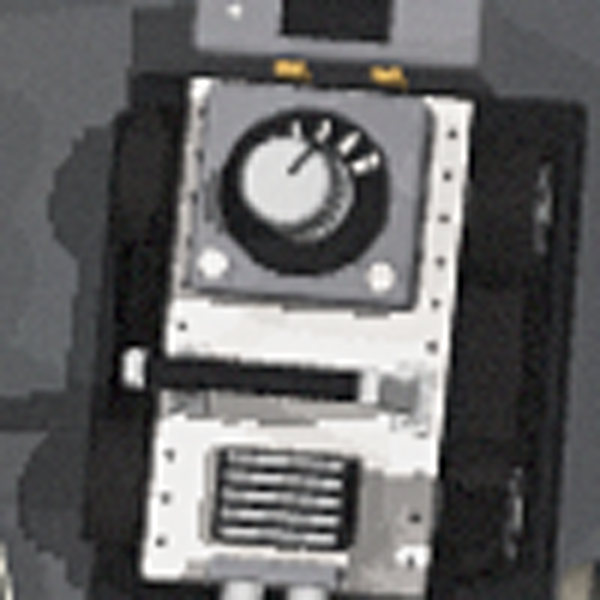

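The side view shows the rover still standing in the dock. In the top view the dial line now points about 41° right of up, and mark 4 is expected at 42°, so it stands at 4. The rover moved about 2 mm sideways, so I'll re-measure the handle.

```bash
python3 - <<'E'
from h import *
t=camera('top')
yaw=-.115;c,si=np.cos(yaw),np.sin(yaw);R=np.array([[c,-si],[si,c]])
h=atz(t,(202.5,242.9),.178)[:2];print('handle',h)
o=h-R@[-.024,0]
big=cv2.resize(t["frame"][180:280,160:260,::-1],None,fx=6,fy=6,interpolation=2)
def P(x,y,z):
    w=o+R@[x,y];u=proj(t,[w[0],w[1],z+.012]);return tuple(int(v) for v in (u-[160,180]+.5)*6)
for y in(-.043,.043):
  for x in(-.031,-.017): cv2.circle(big,P(x,y,.166),3,(0,255,0),-1)
for a in np.linspace(0,6.28,24): cv2.circle(big,P(.06+.019*np.cos(a),.019*np.sin(a),.144),2,(0,0,255),-1)
for k,col in((3,(255,0,0)),(4,(0,255,0)),(5,(0,0,255))):
    a=-(k-2.5)*.42; cv2.line(big,P(.06,0,.144),P(.06+.03*np.cos(a),.03*np.sin(a),.144),col,1)
cv2.imwrite('pics/t6.png',big)
go((h[0],h[1],.25),1.4558)
E
```

```text
handle [0.53064648 0.25884479]
t 8.0 shift cm [23.88  9.4  -0.51] turn [-0.001 -0.    -0.012] F [ 0.3 -0.3  0.8] J [ 0.33 -0.15 -0.47  1.92 -0.07  1.35 -0.24] w 0.03985670920178425
```

View pics/t6.png

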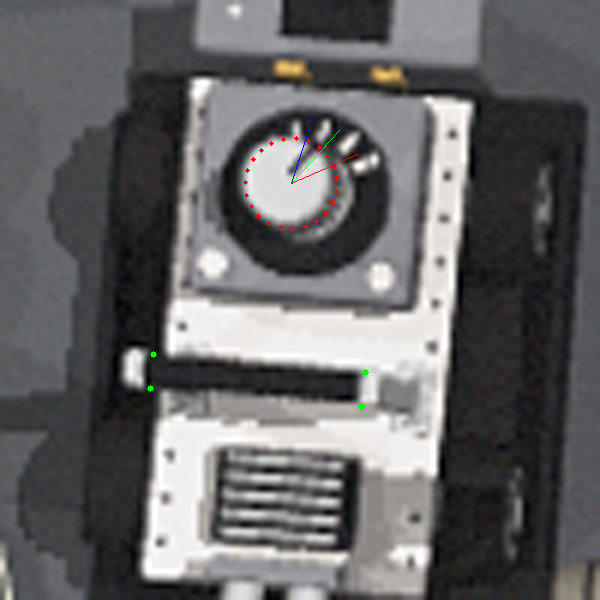

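The model overlay agrees with the image: the dial line is nearest the green ray for 4, not 3 or 5. Now I'll go above the handle.

play_rows(
  moves=[
    [[6, 3, -0.5], [0, 0, 0], 4.4],
    [[12, 6, -0.5], [0, 0, -0.01], 4.4],
    [[18, 9.5, -0.5], [0, 0, -0.01], 4.4],
    [[22, 9.5, -0.5], [0, 0, -0.01], 4.4],
    [[23.9, 9.5, -0.5], [0, 0, -0.01], 4.4],
    [[23.9, 9.5, -0.5], [0, 0, -0.01], 4.4],
    [[23.9, 9.5, -0.5], [0, 0, -0.01], 4.4],
  ],
)

```text
time: 8.88
ee_pos: [0.5322, 0.2572, 0.2509]
eef_rot: [0.748, 0.664, -0.0, 0.0]
ft_force: [0.5, -0.9, 0.3]
width: 0.0437
```

```bash
python3 - <<'E'
from h import *
where();go((.532,.259,.15),1.456)
s=camera('side')
a=s["frame"][90:270,190:390,::-1];cv2.imwrite('pics/s7c.png',cv2.resize(a,None,fx=3.3,fy=3.3,interpolation=3))
E
```

```text
pos [0.5322 0.2572 0.2509] phi 1.4524314301332073 z [ 0.    -0.001 -1.   ]
t 8.88 shift cm [ 0.19 -0.04 10.09] turn [ 0.     0.001 -0.004] F [ 0.5 -0.9  0.3] J [ 0.02  0.32 -0.68  1.48  0.2   1.41 -0.79] w 0.043691628396935175
```

View pics/s7c.png

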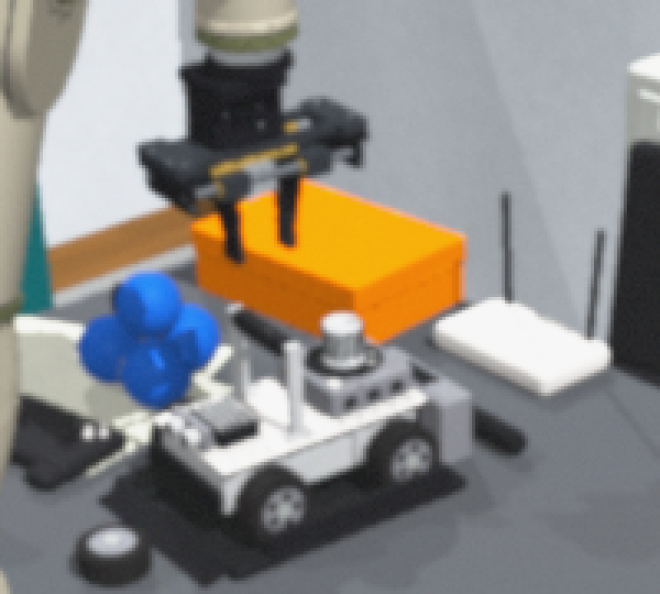

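play_rows(
  moves=[
    [[0.2, 0, 3], [0, 0, 0], 4.4],
    [[0.2, 0, 5], [0, 0, 0], 4.4],
    [[0.2, 0, 7], [0, 0, 0], 4.4],
    [[0.2, 0, 9], [0, 0, 0], 4.4],
    [[0.2, 0, 10.2], [0, 0, 0], 4.4],
    [[0.2, 0, 10.2], [0, 0, 0], 4.4],
  ],
)

```text
time: 9.68
ee_pos: [0.5321, 0.26, 0.1482]
eef_rot: [0.747, 0.664, -0.001, -0.0]
ft_force: [-0.7, 0.1, -1.0]
width: 0.0438
```

play_rows(
  moves=[
    [[0, 0, 0], [0, 0, 0], 3],
    [[0, 0, 0], [0, 0, 0], 2.2],
    [[0, 0, 0], [0, 0, 0], 1.6],
    [[0, 0, 0], [0, 0, 0], 1.0],
    [[0, 0, 0], [0, 0, 0], 0.5],
    [[0, 0, 0], [0, 0, 0], 0.5],
  ],
  grip_force=45,
)

```text
time: 10.42
ee_pos: [0.5325, 0.2604, 0.1492]
eef_rot: [0.747, 0.664, 0.0, 0.0]
ft_force: [0.3, -0.0, 1.8]
width: 0.0132
```

```bash
python3 - <<'E'
from h import *
where();go((.532,.259,.15),1.456);print(read_state()['torque'])
s=camera('side');t=camera('top');save(t,'t8')
a=s["frame"][90:270,190:390,::-1];cv2.imwrite('pics/s8c.png',cv2.resize(a,None,fx=3.3,fy=3.3,interpolation=3))
E
```

```text
pos [0.5325 0.2604 0.1492] phi 1.453386844833565 z [ 0. -0. -1.]
t 10.43 shift cm [-0.14 -0.03 -0.08] turn [ 0.    -0.    -0.003] F [ 0.3 -0.   1.8] J [ 0.    0.39 -0.66  1.62  0.25  1.22 -0.83] w 0.01320664834715307
[-0.09036598 -0.01276697  0.09167925]
```

View pics/s8c.png

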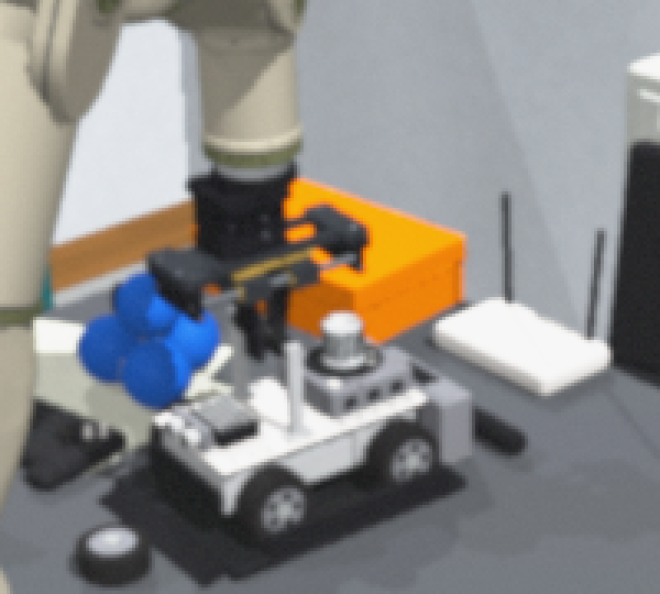

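The fingers have closed on the bar at its middle, at about 13 mm for a 14 mm bar. Lifting gently.

play_rows(
  moves=[
    [[0, 0, -0.5], [0, 0, 0], 0.5],
    [[0, 0, -1.2], [0, 0, 0], 0.5],
    [[0, 0, -2], [0, 0, 0], 0.5],
    [[0, 0, -3], [0, 0, 0], 0.5],
    [[0, 0, -4], [0, 0, 0], 0.5],
    [[0, 0, -5], [0, 0, 0], 0.5],
    [[0, 0, -6], [0, 0, 0], 0.5],
    [[0, 0, -7], [0, 0, 0], 0.5],
  ],
  grip_force=50,
)

```text
time: 11.52
ee_pos: [0.5324, 0.2603, 0.2197]
eef_rot: [0.747, 0.664, 0.0, 0.0]
ft_force: [-0.3, 0.0, -7.5]
width: 0.0133
```

play_rows(
  moves=[
    [[0, 0, -1], [0, 0, 0], 0.5],
    [[0, 0, -2], [0, 0, 0], 0.5],
    [[0, 0, -2.8], [0, 0, 0], 0.5],
    [[0, 0, -3.2], [0, 0, 0], 0.5],
    [[0, 0, -3.4], [0, 0, 0], 0.5],
    [[0, 0, -3.4], [0, 0, 0], 0.5],
    [[0, 0, -3.4], [0, 0, 0], 0.5],
    [[0, 0, -3.4], [0, 0, 0], 0.5],
  ],
)

```text
time: 12.52
ee_pos: [0.5323, 0.2602, 0.2528]
eef_rot: [0.747, 0.664, -0.0, -0.0]
ft_force: [0.4, 0.1, -6.9]
width: 0.0133
```

```bash
python3 - <<'E'
from h import *
where();go((.532,.259,.25),1.456);print(read_state()['torque'])
s=camera('side');t=camera('top');save(t,'t9')
a=s["frame"][60:270,170:400,::-1];cv2.imwrite('pics/s9c.png',cv2.resize(a,None,fx=2.8,fy=2.8,interpolation=3))
E
```

```text
pos [0.5323 0.2602 0.2528] phi 1.4532699847942148 z [-0. -0. -1.]
t 12.53 shift cm [-0.13 -0.02  0.28] turn [-0.     0.    -0.003] F [ 0.4  0.1 -6.9] J [ 0.01  0.32 -0.68  1.48  0.2   1.42 -0.79] w 0.013281440734158868
[-0.00707328 -0.05925418  0.03906041]
```

View pics/s9c.png

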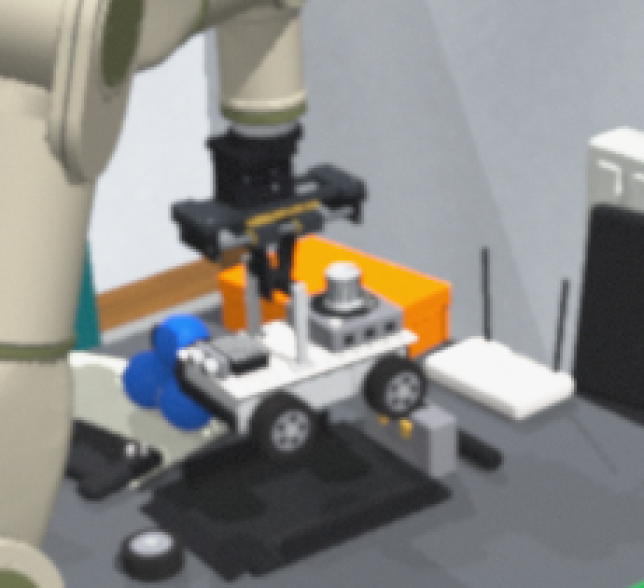

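View pics/t9.png

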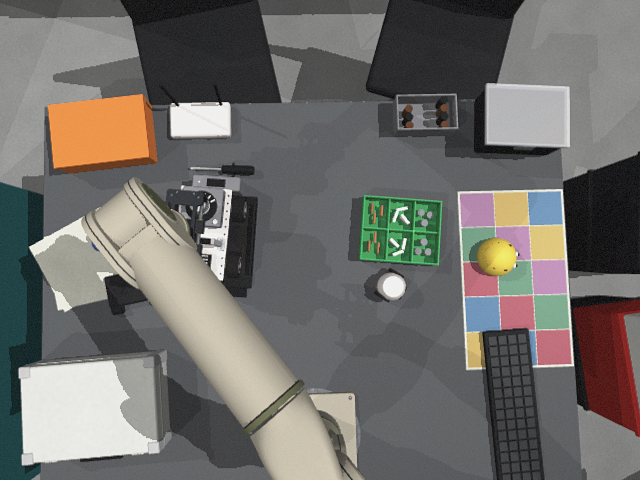

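The rover is up, clear of the dock and looks level; the sensor reads about 7 N of load and the other things look unmoved. Holding it for more than three seconds.

play_rows(
  moves=[
    [[0, 0, 0], [0, 0, 0], 0.5],
    [[0, 0, 0], [0, 0, 0], 0.5],
    [[0, 0, 0], [0, 0, 0], 0.5],
    [[0, 0, 0], [0, 0, 0], 0.5],
    [[0, 0, 0], [0, 0, 0], 0.5],
    [[0, 0, 0], [0, 0, 0], 0.5],
    [[0, 0, 0], [0, 0, 0], 0.5],
    [[0, 0, 0], [0, 0, 0], 0.5],
  ],
)

```text
time: 13.62
ee_pos: [0.5324, 0.2603, 0.253]
eef_rot: [0.747, 0.664, -0.0, 0.0]
ft_force: [-0.4, 0.1, -7.6]
width: 0.0136
```

play_rows(
  moves=[
    [[0, 0, 0], [0, 0, 0], 0.5],
    [[0, 0, 0], [0, 0, 0], 0.5],
    [[0, 0, 0], [0, 0, 0], 0.5],
    [[0, 0, 0], [0, 0, 0], 0.5],
    [[0, 0, 0], [0, 0, 0], 0.5],
    [[0, 0, 0], [0, 0, 0], 0.5],
    [[0, 0, 0], [0, 0, 0], 0.5],
    [[0, 0, 0], [0, 0, 0], 0.5],
  ],
)

```text
time: 14.62
ee_pos: [0.5324, 0.2603, 0.253]
eef_rot: [0.747, 0.664, 0.0, 0.0]
ft_force: [-0.0, 0.3, -7.1]
width: 0.0139
```

play_rows(
  moves=[
    [[0, 0, 0], [0, 0, 0], 0.5],
    [[0, 0, 0], [0, 0, 0], 0.5],
    [[0, 0, 0], [0, 0, 0], 0.5],
    [[0, 0, 0], [0, 0, 0], 0.5],
    [[0, 0, 0], [0, 0, 0], 0.5],
    [[0, 0, 0], [0, 0, 0], 0.5],
    [[0, 0, 0], [0, 0, 0], 0.5],
    [[0, 0, 0], [0, 0, 0], 0.5],
  ],
)

```text
time: 15.62
ee_pos: [0.5324, 0.2603, 0.253]
eef_rot: [0.747, 0.664, 0.0, 0.0]
ft_force: [0.1, -0.9, -6.5]
width: 0.0135
```

play_rows(
  moves=[
    [[0, 0, 0], [0, 0, 0], 0.5],
    [[0, 0, 0], [0, 0, 0], 0.5],
    [[0, 0, 0], [0, 0, 0], 0.5],
    [[0, 0, 0], [0, 0, 0], 0.5],
    [[0, 0, 0], [0, 0, 0], 0.5],
    [[0, 0, 0], [0, 0, 0], 0.5],
    [[0, 0, 0], [0, 0, 0], 0.5],
    [[0, 0, 0], [0, 0, 0], 0.5],
  ],
)

```text
time: 16.62
ee_pos: [0.5324, 0.2603, 0.253]
eef_rot: [0.747, 0.664, -0.0, 0.0]
ft_force: [0.2, 0.4, -7.1]
width: 0.0133
```

```bash
python3 - <<'E'
from h import *
where();s=camera('side');t=camera('top')
yaw=-.115;c,si=np.cos(yaw),np.sin(yaw);R=np.array([[c,-si],[si,c]])
st=read_state();print(st['ft_force'],st['width'],st['time'])
o=st['ee_pos'][:2]-R@[-.024,0];zz=st['ee_pos'][2]+.0205-.157;print(zz)
big=cv2.resize(s["frame"][60:270,170:400,::-1],None,fx=2.8,fy=2.8,interpolation=3)
def P(x,y,z):
    w=o+R@[x,y];u=proj(s,[w[0],w[1],z+zz]);return tuple(int(v) for v in (u-[170,60]+.5)*2.8)
for a in np.linspace(0,6.28,24): cv2.circle(big,P(.06+.019*np.cos(a),.019*np.sin(a),.144),1,(0,0,255),-1)
for y in(-.043,.043):
  for x in(-.031,-.017): cv2.circle(big,P(x,y,.166),2,(0,255,0),-1)
for x in (.014,.106):
  for y in(-.048,.048): cv2.circle(big,P(x,y,.104),2,(255,0,255),-1)
cv2.imwrite('pics/s10.png',big)
E
```

```text
pos [0.5324 0.2603 0.253 ] phi 1.4532521593880259 z [ 0. -0. -1.]
[ 0.0896823   0.46530249 -7.11226255] 0.013543458913038965 16.725
0.11653372287114747
```

View pics/s10.png

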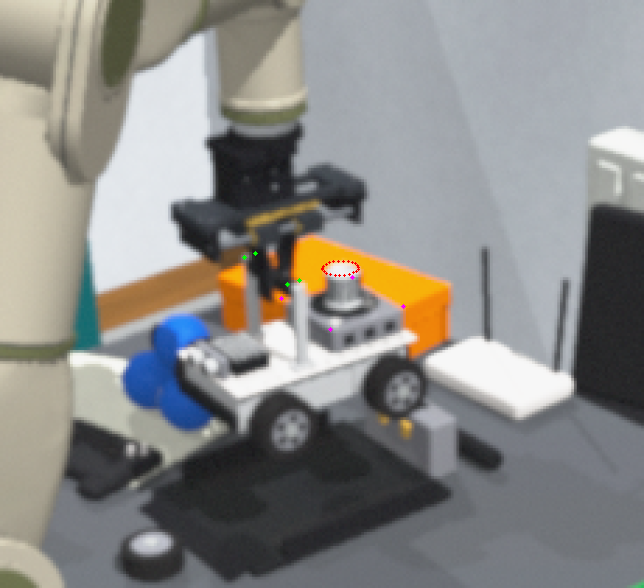

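The level-rover model lines up with the picture, with the dial top within about 2 enlarged pixels and the brick corners on their edges. The hold was steady for over four seconds, so I'm handing in.

```bash
python3 -c "
from bench import close_job
print(close_job())"
```

```text
the job is handed in; nothing more can be done
None
```

I turned the dial from 2 to 4 with the rover standing in the dock. I then gripped the carry handle at its middle with 50 N, lifted the rover straight up about 10 cm and handed in while still holding it.

- **Dial:** after I released it, its line pointed about 41° right of up in the top view, against 42° expected for mark 4. That picture is from before the lift; the gripper hid the dial line afterwards, so I could not re-read it.
- **Hold:** the tool position stayed constant to within about 0.2 mm for over 4 s, with a load of about 7 N and the fingers at 13.5 mm on the 14 mm bar. I estimate the tyres at about 117 mm above the table, or about 105 mm above the dock's plate.
- **Level:** the level-rover model lined up with the side picture to within 1–2 mm, which means a tilt of under about 0.03 rad.
- **Disagreements:** turning the dial shifted the rover about 2 mm sideways in the dock, and I corrected for that before gripping the handle.
- **Other things on the table:** the ones visible in the last pictures looked unmoved. The arm hid most of the ball robot and gamepad in the last top view, though both show in the side view. I compared by eye and did not measure.

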